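# Put the mixed-up office stamps back on their own rests

## Robot

A 6-joint arm with a two-finger parallel gripper is mounted at the origin on the work surface. World frame = base frame: x ahead of the robot, y to its left, z up, the work surface at z = 0. Lengths are in mm, angles in degrees, forces in N, time in s.
With the tool pointing down it reaches from about 275 to 750 mm from the base axis. Payload 10.2 kg.
Tool frame: the origin (TCP) lies between the finger pads; the fingertips stand 19 mm ahead of it and the grasp point (between the pads) is the TCP; z points along the fingers, y is the line along which they close (so a half turn about z gives the same grasp; the last joint's range is limited). The gripper opens to 88 mm and grips with 3 to 60 N. Pads are 18 mm wide; open, the fingers measure 123 mm over their backs; the gripper's body (75 mm by 187 mm) begins 45 mm behind the grasp point.
Start: joints at [-83.388, 17.928, 85.812, -0, 76.261, -12.8], TCP at [174.474, -495.167, 257.72] pointing down, gripper open.
Joint ranges: [-168.41, 168.41], [-55.51, 124.54], [10.69, 146.95], [-70.63, 250.63], [1, 178], [-165.06, 165.06]. Speed limits (degrees/s): [136.94, 136.94, 172.46, 180, 180, 180].

## Interface

Orientations are given as [roll, pitch, yaw] about the fixed x, y, z axes, in that order (R = Rz(yaw) Ry(pitch) Rx(roll)).
In Python, from rig import r gives the robot as it stands.
- The arm moves only by the shell command python3 -m inch 'ROWS' [FORCE]. ROWS is JSON, a list of rows, each a list of 3 entries, a list of its own where there are three numbers: the shift along the tool's x, y, z in m, then the turn, a rotation vector about the tool's x, y, z in rad, then the opening, from 0 (shut) to 1 (fully open). A call has 1 to 8 rows; each row is the pose to reach, as a shift and turn from the pose commanded when the call began, along the tool's axes at that moment; what a row does not reach only later rows make up. A row lasts 1/10 s, in which the tool goes at most 50 mm and 8.59 degrees, less where a joint would pass 70% of its speed; a pose out of reach is approached as far as the arm can. A call with a gripper value outside its range is refused whole. The fingers move at their own pace and stop on an object; FORCE is the grip in N (left out, the last holds). Time passes only in rows, so rows that repeat a pose let the fingers close. It gives the time, the measured TCP pose, the force, the opening and the grip force at its end, in the units of the state.
- r.get_obs(): the state, without advancing time (a new reading comes with each control period).
- r.grab_frame(name): name is "scene" or "top" or "wrist"; returns a dict with "image" (384x512x3 uint8, red, green, blue), "fx", "fy", "cx", "cy" (pixels), "R" (3x3) and "t" (3): a world point X has camera coordinates R X + t. Camera axes: x right, y down, z forward; pixel columns grow to the right and rows downward; lengths in mm; the calibration is good to about 2 mm. The wrist camera is an equidistant fisheye: a pixel r from the principal point sees the ray r / f radians off the axis. A picture is of the moment at which its call begins. There is no depth.
- r.sign_off(): hands the job in; it is judged then, once.
Trained networks look in a picture, given as the dict that the camera call returned (one of the last four; its "shot" number tells which), for a name from the list of things; names that differ only in an ending like _2 or _b are one class to them, and where a whole thing is asked for, a point or a joint stands for the part that bears it (a point fixed in the world has none). Each returns a list of dicts, best first, with "score" (0 to 1); they miss things now and then, are a little off and sometimes report something else, mostly with a low value. They report only what shows in the picture. A call takes as long as a camera call. They do not tell look-alikes from the thing itself.
- r.boxes_of(picture, target): "bbox" ([left, top, width, height] in pixels, round what is visible of it).
- r.outline_of(picture, target): "region" (384x512 bool, what is visible of it) and "bbox" ([left, top, width, height] in pixels, round what is visible of it).
- r.tip_of(picture, target): "xy" ([column, row] in pixels: a listed point, or the origin of a listed thing).
The state is a dict: "t": time; "qpos": joint angles; "qd": joint speeds; "tau": joint torques, N m; "position": TCP position; "tcp_rot": TCP orientation; "contact_force": force on the tool from outside, world axes, zero at the start; "moment": the same for the moment, N m; "gripper_width": opening from 0.0 (shut) to 1.0 (fully open); "finger_force": force on a finger pad.
Only numpy, scipy, OpenCV 4.12 (cv2) and the standard library are available. Lean on these libraries where they do the work, as an engineer would, in place of code of your own. Each camera call takes 0.05 s, during which the arm holds its last target. There are 200 camera calls.

## Task

The red, blue and green hand stamps have each been left on a rest of the wrong colour. Use the empty grey rest to park one on the way, and change them round so that every stamp stands upright in the rest of its own colour and the grey rest is empty again. The faces are inky, so never stand a stamp on the bare desk or let one fall over, and leave the stapler, mug and calculator where they are.

Things in the scene. Friction and masses are not known exactly. Their poses are not given: they have to be found in the camera images.
- stamp_red: red hand stamp, 90 mm tall, about 90 g, upright, at the start on a coloured rest not its own. Round foot 44 mm in diameter, 0 to 22 mm above its underside (lowest 5 mm black rubber); steel neck, diameter 18 mm, 22 to 40 mm; straight round handle, diameter 26 mm, 40 to 90 mm, with a thin steel band low on it. Origin: centre of the foot's underside; z up along the handle.
- stamp_blue: blue hand stamp, 90 mm tall, about 90 g, upright, at the start on a coloured rest not its own. Round foot 44 mm in diameter, 0 to 22 mm above its underside (lowest 5 mm black rubber); steel neck, diameter 18 mm, 22 to 40 mm; straight round handle, diameter 26 mm, 40 to 90 mm, with a thin steel band low on it. Origin: centre of the foot's underside; z up along the handle.
- stamp_green: green hand stamp, 90 mm tall, about 90 g, upright, at the start on a coloured rest not its own. Round foot 44 mm in diameter, 0 to 22 mm above its underside (lowest 5 mm black rubber); steel neck, diameter 18 mm, 22 to 40 mm; straight round handle, diameter 26 mm, 40 to 90 mm, with a thin steel band low on it. Origin: centre of the foot's underside; z up along the handle.
- rest_red: round saucer-like rest of red plastic, 80 mm outside diameter, fixed: flat floor, its top 6 mm above the desk, inside a rim 5 mm thick, its top 12 mm above the desk; inside diameter 70 mm. Origin: centre of its underside, on the desk; z up; yaw means nothing. The place of the red stamp; at the start another stamp stands on it.
- rest_blue: round saucer-like rest of blue plastic, 80 mm outside diameter, fixed: flat floor, its top 6 mm above the desk, inside a rim 5 mm thick, its top 12 mm above the desk; inside diameter 70 mm. Origin: centre of its underside, on the desk; z up; yaw means nothing. The place of the blue stamp; at the start another stamp stands on it.
- rest_green: round saucer-like rest of green plastic, 80 mm outside diameter, fixed: flat floor, its top 6 mm above the desk, inside a rim 5 mm thick, its top 12 mm above the desk; inside diameter 70 mm. Origin: centre of its underside, on the desk; z up; yaw means nothing. The place of the green stamp; at the start another stamp stands on it.
- rest_grey: round saucer-like rest of grey plastic, 80 mm outside diameter, fixed: flat floor, its top 6 mm above the desk, inside a rim 5 mm thick, its top 12 mm above the desk; inside diameter 70 mm. Origin: centre of its underside, on the desk; z up; yaw means nothing. The spare rest: empty at the start and at the end.
- stapler: bystander: black desk stapler with steel magazine, 125 x 34 x 44 mm, loose. Origin at the centre of its underside, x along its length, z up.
- mug: bystander: white mug, 80 mm in diameter, 92 mm tall, handle towards its +y, loose. Origin at the centre of its underside.
- calculator: bystander: grey desk calculator with keys and a paper roll, 200 x 150 mm, 110 mm tall at the roll, loose. Origin at the centre of its underside, x from the keys towards the roll.
Things that resemble listed ones, but are neither listed nor needed, are in the scene too. What is meant by the rest_red is not pink, and is the larger of those in its own colour. What is meant by the stamp_blue is not orange, and is the smaller of those in its own colour.

How it is judged (in metres and radians):
On the way:
1. one of the stamps stands released in the grey rest (((horizontal distance between stamp_red and rest_grey below 0.015 m and z of stamp_red in the frame of rest_grey between 0.003 and 0.009 m and angle between stamp_red's own z axis and vertical below 0.1 rad and linear speed of stamp_red below 0.02 m/s and angular speed of stamp_red below 0.2 rad/s and contact force between stamp_red and the fingers below 0.1 N) or (horizontal distance between stamp_blue and rest_grey below 0.015 m and z of stamp_blue in the frame of rest_grey between 0.003 and 0.009 m and angle between stamp_blue's own z axis and vertical below 0.1 rad and linear speed of stamp_blue below 0.02 m/s and angular speed of stamp_blue below 0.2 rad/s and contact force between stamp_blue and the fingers below 0.1 N) or (horizontal distance between stamp_green and rest_grey below 0.015 m and z of stamp_green in the frame of rest_grey between 0.003 and 0.009 m and angle between stamp_green's own z axis and vertical below 0.1 rad and linear speed of stamp_green below 0.02 m/s and angular speed of stamp_green below 0.2 rad/s and contact force between stamp_green and the fingers below 0.1 N))), for 0.2 s.
At the end, for the whole second after the job is handed in: Each stamp stands on the floor of the rest of its own colour, within 15 mm of its centre (anywhere flat inside the rim), upright within 0.1 rad, released and at rest; no stamp is in the grey rest (horizontal distance between stamp_red and rest_red below 0.015 m and z of stamp_red in the frame of rest_red between 0.003 and 0.009 m and angle between each of stamp_red, stamp_blue, stamp_green's own z axis and vertical below 0.1 rad and linear speed of each of stamp_red, stamp_blue, stamp_green below 0.02 m/s and angular speed of each of stamp_red, stamp_blue, stamp_green below 0.2 rad/s and horizontal distance between stamp_blue and rest_blue below 0.015 m and z of stamp_blue in the frame of rest_blue between 0.003 and 0.009 m and horizontal distance between stamp_green and rest_green below 0.015 m and z of stamp_green in the frame of rest_green between 0.003 and 0.009 m and horizontal distance between each of stamp_red, stamp_blue, stamp_green and rest_grey above 0.06 m); the robot touches nothing.
It fails at once if a stamp is tipped far over (more than 0.6 rad) (angle between any of stamp_red, stamp_blue, stamp_green's own z axis and vertical above 0.6 rad).
It fails at once if the inky face of a stamp comes down to the bare desk (height (world z) of any of stamp_red, stamp_blue, stamp_green below 0.0025 m).
It fails at once if the stapler, mug or calculator is pushed more than 20 mm from its place (distance of any of stapler, mug, calculator from where it was at the start of the episode above 0.02 m).
It also fails if it takes over 104 s, if anything falls off the work surface, if the arm or the gripper's body presses on something with over 40 N, if the wrist force passes 120 N, or if a joint passes its speed limit or range.

## Working session

There is one attempt and no reset: what is moved stays moved. The work goes in short steps, Python scripts to look and compute and a shell command to move; the robot and the scene stay as the last step left them, time stands still between calls to the robot, and variables do not carry over. Pictures are saved under pics/ and viewed, at most 14 in all, crops included, and the job is handed in when it is done.

```bash
mkdir -p pics; python3 - <<'E'
from rig import r
import cv2
o=r.get_obs();print(o['t'],o['position'],o['tcp_rot'],o['gripper_width'])
for n in("scene","top"):
    f=r.grab_frame(n);cv2.imwrite(f"pics/{n}0.png",cv2.resize(f['image'][:,:,::-1],(800,600),interpolation=cv2.INTER_CUBIC))
    print(n,f['fx'],f['cx'],f['cy'],f['R'],f['t'])
    for k in("stamp_red","stamp_blue","stamp_green","rest_red","rest_blue","rest_green","rest_grey"):
        print(k,[(d['score'],d['xy']) for d in r.tip_of(f,k)])
E
```

```text
0.0 [ 174.45860253 -494.95149784  257.17277806] [-1.79929076e+02 -1.56723701e-02  1.94146136e+01] 1.0002709078291998
scene 428.8678377284903 252.46613895614928 189.35666981972173 [[-0.72811928  0.68525918 -0.01619186]
 [ 0.44863654  0.45857129 -0.76709689]
 [-0.51823506 -0.56580229 -0.6413269 ]] [ 456.83989817 -239.02304545 1362.44609881]
stamp_red [(0.72, [256.6, 152.7])]
stamp_blue [(0.94, [228.9, 191.1]), (0.75, [201.3, 223.2]), (0.59, [200.8, 169.9])]
stamp_green [(0.6, [257.7, 224.4])]
rest_red [(0.96, [230.2, 261.1]), (0.7, [260.9, 230.2]), (0.61, [289.5, 266.0])]
rest_blue [(0.54, [253.7, 155.3])]
rest_green [(0.56, [230.1, 188.7])]
rest_grey [(0.83, [363.3, 220.6])]
top 363.71370895902913 256.7775393780243 192.50447797665177 [[ 0.02420118 -0.99967763  0.00767739]
 [-0.98623596 -0.02513084 -0.16342297]
 [ 0.16356322 -0.00361669 -0.98652622]] [-30.06855908 598.1542702  978.00993665]
stamp_red [(0.61, [303.6, 240.5]), (0.43, [383.4, 181.0])]
stamp_blue [(0.86, [319.9, 187.5]), (0.59, [282.1, 182.1])]
stamp_green [(0.77, [230.6, 172.4])]
rest_red [(0.82, [231.5, 176.3]), (0.74, [222.3, 134.8]), (0.52, [192.4, 163.5])]
rest_blue [(0.89, [301.6, 235.4])]
rest_green [(0.74, [278.4, 185.2])]
rest_grey [(0.75, [178.9, 233.3])]
```

View pics/scene0.png

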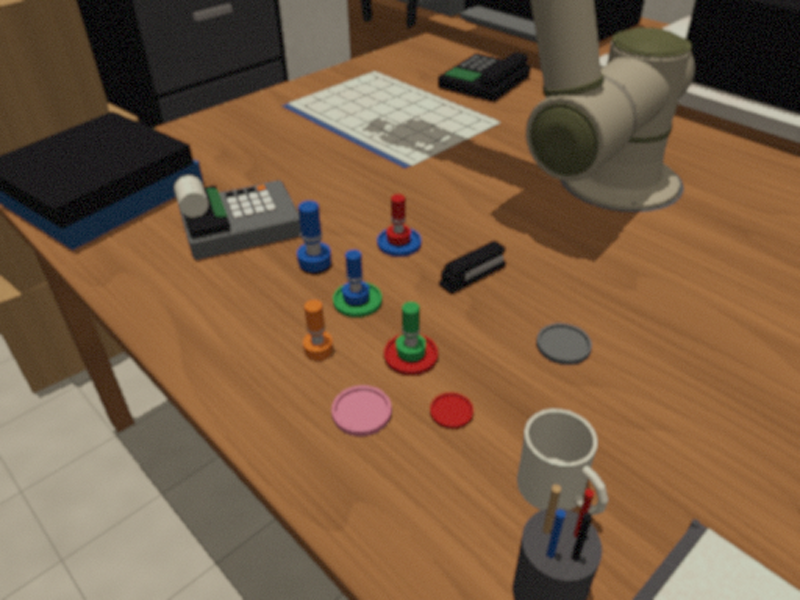

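View pics/top0.png

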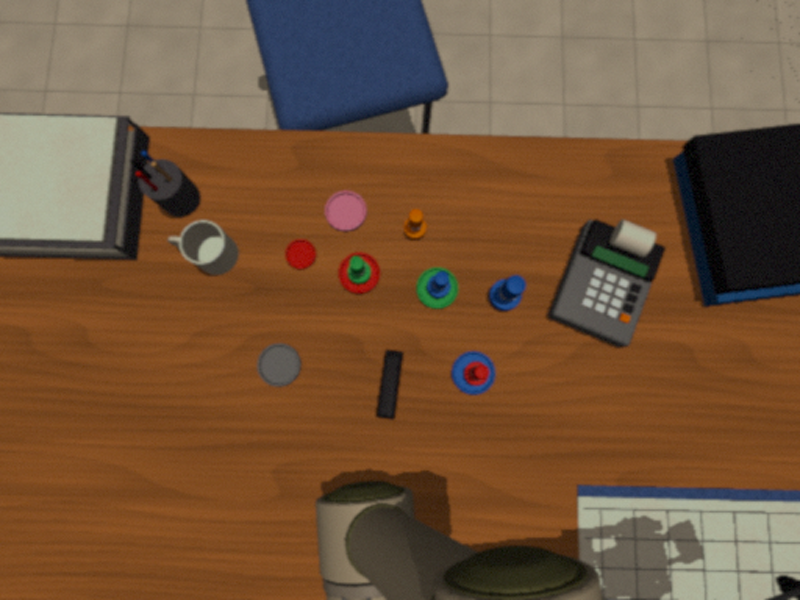

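Top view: the red rest under the green stamp is at (359,272), with look-alikes pink (346,211) and small red (300,254). The green rest holds the small blue stamp at (437,288), with the larger blue look-alike at (508,293). The red stamp stands on the blue rest at (473,373), and the grey rest is at (280,365). I'll confirm with one crop, then fit positions.

```bash
cat > fit.py <<'E'
import numpy as np, cv2
from rig import r
from scipy.optimize import minimize
COL={'red':(0,),'blue':(110,),'green':(65,)}
def proj(f,P):
    c=np.asarray(P)@np.array(f['R']).T+np.array(f['t'])
    return np.c_[f['fx']*c[:,0]/c[:,2]+f['cx'],f['fy']*c[:,1]/c[:,2]+f['cy']]
def ray(f,uv,z):
    R=np.array(f['R']);t=np.array(f['t']);C=-R.T@t
    d=np.c_[(uv[:,0]-f['cx'])/f['fx'],(uv[:,1]-f['cy'])/f['fy'],np.ones(len(uv))]@R
    return (C+d*((z-C[2])/d[:,2])[:,None])[:,:2]
def circ(x,y,z,R):
    a=np.linspace(0,2*np.pi,40);return np.c_[x+R*np.cos(a),y+R*np.sin(a),0*a+z]
def hue(f,c):
    h=cv2.cvtColor(f['image'],cv2.COLOR_RGB2HSV).astype(int);d=abs(h[:,:,0]-COL[c][0]);d=np.minimum(d,180-d)
    return ((d<(7 if c=='red' else 18))&(h[:,:,1]>(190 if c=='red' else 120))&(h[:,:,2]>40)).astype(np.uint8)
def greym(f):
    h=cv2.cvtColor(f['image'],cv2.COLOR_RGB2HSV);return (h[:,:,1]<80).astype(np.uint8)
def model(f,parts,S=4):
    m=np.zeros((384*S,512*S),np.uint8)
    for z0,z1,R in [p[2:] for p in parts]:
        x,y=parts[0][:2]
        h=cv2.convexHull(((proj(f,np.r_[circ(x,y,z0,R),circ(x,y,z1,R)])+.5)*S).astype(np.int32));cv2.fillPoly(m,[h],1)
    return cv2.resize(m.astype(np.float32),(512,384),interpolation=cv2.INTER_AREA)
def fit(frames,masks,xy,shape):
    # shape: list of (z0,z1,R); silhouettes compared near the thing
    def cost(p):
        s=0
        for f,m in zip(frames,masks):
            w=model(f,[(p[0],p[1])+q for q in shape]);s+=np.abs(w-m).sum()/w.sum()
        return s/len(frames)
    o=minimize(cost,xy,method='Nelder-Mead',options=dict(initial_simplex=[xy,[xy[0]+12,xy[1]],[xy[0],xy[1]+12]],xatol=.3,fatol=1e-4))
    return o.x.round(1),round(o.fun,3)
def near(f,m,xy,Rad,z1):
    w=np.zeros(m.shape,np.uint8);h=cv2.convexHull(proj(f,np.r_[circ(*xy,0,Rad),circ(*xy,z1,Rad)]).astype(np.int32));cv2.fillPoly(w,[h],1);return m*w
def stamp(frames,c,xy,base=6):
    sh=[(base,base+22,22),(base+40,base+90,13),(base+22,base+40,9)]
    ms=[]
    for f in frames:
        m=near(f,hue(f,c),xy,36,95);m=cv2.morphologyEx(m,cv2.MORPH_CLOSE,np.ones((5,5)));ms.append(m)
    return fit(frames,ms,xy,sh)
def rest(frames,c,xy):
    ms=[]
    for f in frames:
        m=near(f,greym(f) if c=='grey' else hue(f,c),xy,52,14);p=cv2.findNonZero(m);w=np.zeros_like(m);cv2.fillPoly(w,[cv2.convexHull(p)],1);ms.append(w)
    return fit(frames,ms,xy,[(0,12,40)])
E
python3 - <<'E'
from fit import *
F=[r.grab_frame("top"),r.grab_frame("scene")]
t=F[0]
cv2.imwrite("pics/crop.png",cv2.resize(t['image'][110:270,160:360,::-1],(800,600),interpolation=cv2.INTER_CUBIC))
px={'red':(230,175),'green':(280,184),'blue':(302,238),'grey':(179,233)}
on={'red':'green','green':'blue','blue':'red'}
for c,p in px.items():
    g=ray(t,np.array([p],float),6)[0]
    print('rest',c,g.round(),[rest([f],c,g) for f in F])
    if c in on: print(' stamp',on[c],[stamp([f],on[c],g) for f in F],stamp(F,on[c],g))
E
```

```text
rest red [657.  65.] [(array([658.3,  66.7]), np.float64(0.066)), (array([657.5,  66.3]), np.float64(0.166))]
 stamp green [(array([657.5,  66.1]), np.float64(0.227)), (array([655.8,  62.6]), np.float64(0.371))] (array([657.5,  65.2]), np.float64(0.301))
rest green [633. -83.] [(array([633.2, -81.2]), np.float64(0.084)), (array([632.1, -83.3]), np.float64(0.206))]
 stamp blue [(array([634.9, -83. ]), np.float64(0.138)), (array([633.3, -86. ]), np.float64(0.418))] (array([634.9, -83.5]), np.float64(0.279))
rest blue [ 476. -149.] [(array([ 475.5, -150. ]), np.float64(0.103)), (array([ 476.6, -151.2]), np.float64(0.286))]
 stamp red [(array([ 474.8, -153.8]), np.float64(0.25)), (array([ 473.1, -154.7]), np.float64(0.488))] (array([ 474.2, -153.9]), np.float64(0.37))
rest grey [482. 206.] [(array([481.6, 208.7]), np.float64(0.081)), (array([480.1, 208.4]), np.float64(0.101))]
```

View pics/crop.png

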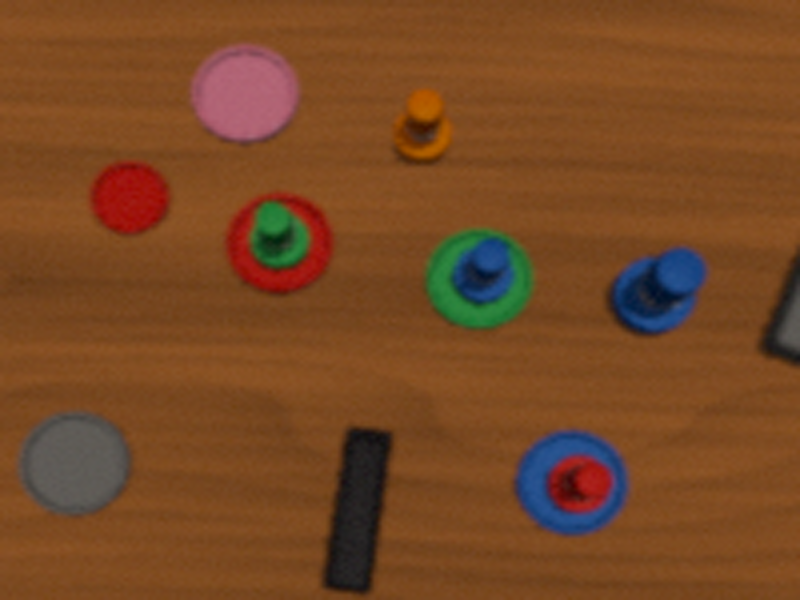

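Confirmed in the crop:
- The red rest at (280,242) is the larger true red; the pink one (245,93) and the small red one (130,198) are look-alikes.
- The blue stamp at (487,262) is the smaller blue; the one at (660,290) is bigger, and the one at (423,125) is orange.

The two cameras agree to about 3 mm. The order is red→grey, blue→blue, green→green, red→red, with the tool at yaw 90 (tool x = world y, tool y = world x).

```bash
python3 -m inch '[[[0.05,-0.028,0],[0,0,-0.14],0.6],[[0.1,-0.056,0],[0,0,-0.28],0.6],[[0.14,-0.078,0],[0,0,-0.42],0.6],[[0.18,-0.1,0],[0,0,-0.56],0.6],[[0.22,-0.123,0],[0,0,-0.7],0.6],[[0.26,-0.146,0],[0,0,-0.84],0.6],[[0.3,-0.168,0],[0,0,-0.98],0.6],[[0.34,-0.19,0],[0,0,-1.12],0.6]]' 10; python3 -c "
from rig import r;o=r.get_obs();print(o['position'],o['tcp_rot'])"
```

```text
t: 1.7
position: [433.0, -201.3, 258.0]
tcp_rot: [180.0, 0.0, 83.9]
contact_force: [0.4, -1.2, 0.5]
gripper_width: 0.598
finger_force: 0.0
[ 433.04159344 -201.2611757   257.97063234] [1.79969247e+02 2.10717478e-02 8.39208794e+01]
```

```bash
python3 -m inch '[[[0.026,0.018,0],[0,0,-0.055],0.6],[[0.053,0.036,0],[0,0,-0.11],0.6],[[0.053,0.036,0.04],[0,0,-0.11],0.6],[[0.053,0.036,0.08],[0,0,-0.11],0.6],[[0.053,0.036,0.12],[0,0,-0.11],0.6],[[0.053,0.036,0.12],[0,0,-0.11],0.6],[[0.053,0.036,0.12],[0,0,-0.11],0.6]]'
```

```text
t: 2.4
position: [474.1, -154.6, 138.7]
tcp_rot: [180.0, 0.0, 89.9]
contact_force: [-0.1, 0.3, 0.3]
gripper_width: 0.596
finger_force: 0.0
```

```bash
python3 -m inch '[[[0,0,0.03],[0,0,0],0.6],[[0,0,0.056],[0,0,0],0.6],[[0,0,0.056],[0,0,0],0.6],[[0,0,0.056],[0,0,0],0.2],[[0,0,0.056],[0,0,0],0.2],[[0,0,0.056],[0,0,0],0.2],[[0,0,0.056],[0,0,0],0.2],[[0,0,0.056],[0,0,0],0.2]]' 10;  python3 -m inch '[[[0,0,0],[0,0,0],0.2],[[0,0,0],[0,0,0],0.2],[[0,0,0],[0,0,0],0.2]]' 12
```

```text
t: 3.2
position: [474.2, -154.6, 82.8]
tcp_rot: [179.9, 0.1, 89.9]
contact_force: [-1.1, 1.0, 8.5]
gripper_width: 0.291
finger_force: 10.0
t: 3.5
position: [474.2, -154.7, 82.9]
tcp_rot: [179.9, 0.1, 89.9]
contact_force: [-0.3, 0.9, 7.6]
gripper_width: 0.291
finger_force: 12.0
```

```bash
python3 -m inch '[[[0,0,-0.03],[0,0,0],0.2],[[0,0,-0.07],[0,0,0],0.2],[[0,0,-0.11],[0,0,0],0.2],[[0.02,0,-0.13],[0,0,0],0.2],[[0.06,0.001,-0.13],[0,0,0],0.2],[[0.1,0.002,-0.13],[0,0,0],0.2],[[0.14,0.003,-0.13],[0,0,0],0.2],[[0.18,0.004,-0.13],[0,0,0],0.2]]';  python3 -m inch '[[[0.04,0.001,0],[0,0,0],0.2],[[0.08,0.002,0],[0,0,0],0.2],[[0.12,0.003,0],[0,0,0],0.2],[[0.15,0.003,0],[0,0,0],0.2],[[0.17,0.003,0],[0,0,0],0.2],[[0.182,0.003,0],[0,0,0],0.2],[[0.182,0.003,0],[0,0,0],0.2],[[0.182,0.003,0],[0,0,0],0.2]]'
```

```text
t: 4.3
position: [477.8, 27.2, 212.0]
tcp_rot: [180.0, 0.0, 89.9]
contact_force: [0.2, 0.5, -1.0]
gripper_width: 0.289
finger_force: 12.0
t: 5.1
position: [481.5, 207.0, 211.7]
tcp_rot: [-180.0, 0.0, 89.9]
contact_force: [0.2, -0.5, -1.5]
gripper_width: 0.289
finger_force: 12.0
```

```bash
python3 -m inch '[[[0,0,0.04],[0,0,0],0.2],[[0,0,0.08],[0,0,0],0.2],[[0,0,0.11],[0,0,0],0.2],[[0,0,0.12],[0,0,0],0.2],[[0,0,0.125],[0,0,0],0.2],[[0,0,0.127],[0,0,0],0.2],[[0,0,0.129],[0,0,0],0.2],[[0,0,0.129],[0,0,0],0.2]]'
```

```text
t: 5.9
position: [481.8, 207.7, 83.5]
tcp_rot: [179.9, -0.0, 89.9]
contact_force: [0.4, 1.0, -0.6]
gripper_width: 0.292
finger_force: 12.0
```

```bash
python3 - <<'E'
from fit import *
F=[r.grab_frame("top"),r.grab_frame("scene")]
print(r.get_obs()['position'],r.get_obs()['contact_force'])
cv2.imwrite("pics/s1.png",cv2.resize(F[1]['image'][150:300,250:450,::-1],(800,600)))
E
```

```text
[481.7028199  207.74790277  83.38452451] [ 0.46817726 -0.37406352 -1.06934661]
```

View pics/s1.png

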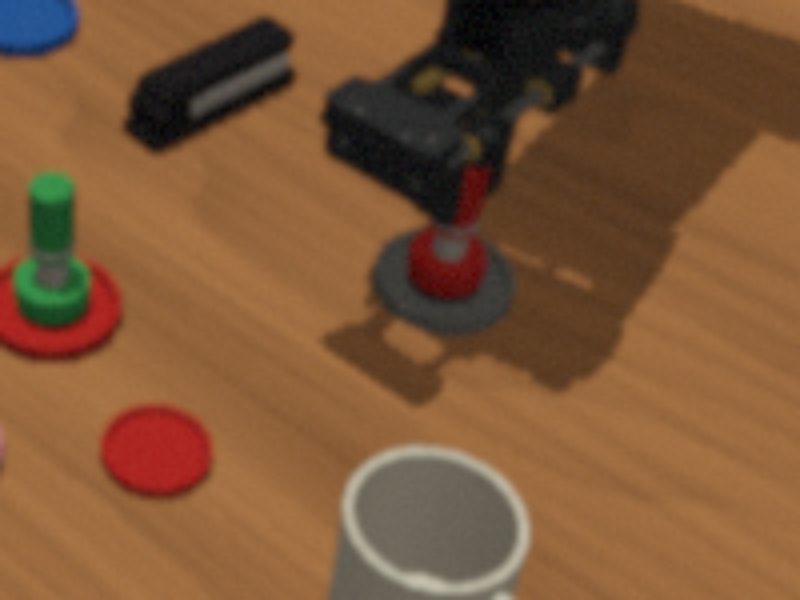

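The crop shows the red stamp upright in the middle of the grey rest, with the foot at (448,265). I'll touch down and release.

```bash
python3 -m inch '[[[0,0,0.001],[0,0,0],0.2],[[0,0,0.001],[0,0,0],0.2],[[0,0,0.001],[0,0,0],0.35],[[0,0,0.001],[0,0,0],0.6],[[0,0,0.001],[0,0,0],0.6],[[0,0,0.001],[0,0,0],0.6],[[0,0,0.001],[0,0,0],0.6],[[0,0,0.001],[0,0,0],0.6]]'; python3 -m inch '[[[0,0,-0.01],[0,0,0],0.6],[[0,0,-0.03],[0,0,0],0.6],[[0,0,-0.07],[0,0,0],0.6],[[0,0,-0.1],[0,0,0],0.6],[[0,0,-0.1],[0,0,0],0.6]]'; python3 -c "
from rig import r;print(r.get_obs()['position'])"
```

```text
t: 6.8
position: [481.4, 207.7, 81.7]
tcp_rot: [-180.0, 0.0, 89.9]
contact_force: [0.6, 0.3, 0.5]
gripper_width: 0.605
finger_force: 0.0
t: 7.3
position: [483.0, 208.1, 186.3]
tcp_rot: [179.5, -0.1, 89.9]
contact_force: [0.6, -0.0, 0.7]
gripper_width: 0.603
finger_force: 0.0
[482.97705798 208.05077336 186.2828821 ]
```

```bash
python3 -m inch '[[[-0.03,0.016,0],[0,0,0],0.6],[[-0.07,0.037,0],[0,0,0],0.6],[[-0.11,0.058,0],[0,0,0],0.6],[[-0.15,0.079,0],[0,0,0],0.6],[[-0.19,0.1,0],[0,0,0],0.6],[[-0.23,0.121,0],[0,0,0],0.6],[[-0.265,0.14,0],[0,0,0],0.6],[[-0.2915,0.1535,0],[0,0,0],0.6]]'; python3 -m inch '[[[0,0,0.02],[0,0,0],0.6],[[0,0,0.04],[0,0,0],0.6],[[0,0,0.04],[0,0,0],0.6],[[0,0,0.04],[0,0,0],0.6]]';  python3 - <<'E'
from fit import *
F=[r.grab_frame("top"),r.grab_frame("scene")]
print(stamp(F,'red',[481.,208.]),[rest([f],'blue',[476,-150.6]) for f in F])
E
```

```text
t: 8.1
position: [634.8, -86.5, 180.9]
tcp_rot: [-179.9, -0.0, 89.8]
contact_force: [0.0, -0.4, 0.0]
gripper_width: 0.598
finger_force: 0.0
t: 8.5
position: [634.3, -84.0, 141.9]
tcp_rot: [-180.0, -0.0, 89.9]
contact_force: [0.2, -0.0, 0.5]
gripper_width: 0.597
finger_force: 0.0
(array([481.4, 207.3]), np.float64(0.335)) [(array([ 475.1, -152.9]), np.float64(0.279)), (array([ 473.4, -151.7]), np.float64(0.209))]
```

```bash
python3 -m inch '[[[0,0,0.03],[0,0,0],0.6],[[0,0,0.059],[0,0,0],0.6],[[0,0,0.059],[0,0,0],0.6],[[0,0,0.059],[0,0,0],0.2],[[0,0,0.059],[0,0,0],0.2],[[0,0,0.059],[0,0,0],0.2],[[0,0,0.059],[0,0,0],0.2],[[0,0,0.059],[0,0,0],0.2]]' 12;  python3 -m inch '[[[0,0,0],[0,0,0],0.2],[[0,0,0],[0,0,0],0.2],[[0,0,0],[0,0,0],0.2],[[0,0,-0.03],[0,0,0],0.2],[[0,0,-0.07],[0,0,0],0.2],[[0,0,-0.11],[0,0,0],0.2],[[0,0,-0.13],[0,0,0],0.2],[[0,0,-0.13],[0,0,0],0.2]]'; python3 -m inch '[[[0,0,0],[0,0,0],0.2]]'
```

```text
t: 9.4
position: [634.8, -84.3, 84.0]
tcp_rot: [179.9, 0.0, 89.9]
contact_force: [-0.1, -0.6, 6.3]
gripper_width: 0.295
finger_force: 12.0
t: 10.2
position: [635.2, -84.4, 215.9]
tcp_rot: [179.7, 0.1, 89.9]
contact_force: [-0.1, 0.2, -1.5]
gripper_width: 0.291
finger_force: 12.0
t: 10.3
position: [634.0, -84.0, 211.6]
tcp_rot: [-179.9, -0.0, 89.9]
contact_force: [0.8, 0.3, -1.7]
gripper_width: 0.287
finger_force: 12.0
```

```bash
python3 -m inch '[[[-0.01,-0.024,0],[0,0,0],0.2],[[-0.025,-0.06,0],[0,0,0],0.2],[[-0.04,-0.095,0],[0,0,0],0.2],[[-0.055,-0.13,0],[0,0,0],0.2],[[-0.064,-0.15,0],[0,0,0],0.2],[[-0.067,-0.159,0],[0,0,0],0.2],[[-0.067,-0.159,0],[0,0,0],0.2],[[-0.067,-0.159,0],[0,0,0],0.2]]'; python3 -m inch '[[[0,0,0.04],[0,0,0],0.2],[[0,0,0.08],[0,0,0],0.2],[[0,0,0.11],[0,0,0],0.2],[[0,0,0.12],[0,0,0],0.2],[[0,0,0.123],[0,0,0],0.2],[[0,0,0.126],[0,0,0],0.2],[[0,0,0.128],[0,0,0],0.2],[[0,0,0.128],[0,0,0],0.2]]'; python3 - <<'E'
from fit import *
F=[r.grab_frame("top"),r.grab_frame("scene")]
o=r.get_obs();print(o['position'],o['contact_force'])
cv2.imwrite("pics/s2.png",cv2.resize(F[1]['image'][80:230,170:370,::-1],(800,600)))
E
```

```text
t: 11.1
position: [475.8, -150.5, 212.2]
tcp_rot: [-180.0, -0.0, 89.9]
contact_force: [0.5, -0.1, -1.4]
gripper_width: 0.291
finger_force: 12.0
t: 11.9
position: [475.6, -151.0, 85.4]
tcp_rot: [179.9, 0.0, 89.9]
contact_force: [0.4, -0.1, -1.0]
gripper_width: 0.289
finger_force: 12.0
[ 475.48759504 -150.97325959   85.35354786] [ 0.4840265   0.08558092 -2.20208769]
```

View pics/s2.png

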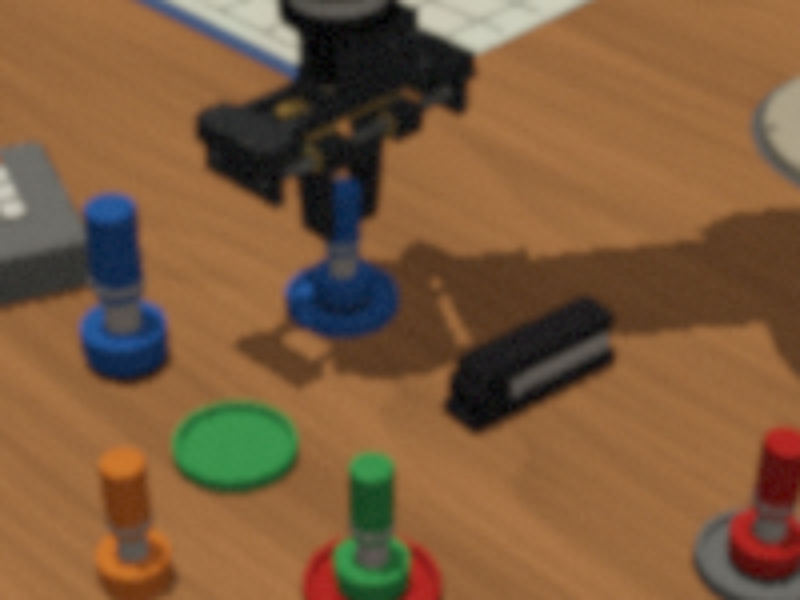

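The blue stamp is centred over the blue rest (345,290), about 1.5 mm above the floor. The red one is upright in grey (770,545) and the green rest is empty (235,445).

```bash
python3 -m inch '[[[0,0,0.001],[0,0,0],0.2],[[0,0,0.0015],[0,0,0],0.2],[[0,0,0.0015],[0,0,0],0.2],[[0,0,0.0015],[0,0,0],0.2]]'
```

```text
t: 12.4
position: [475.5, -151.0, 84.0]
tcp_rot: [179.9, 0.0, 89.9]
contact_force: [-1.5, 0.2, 5.9]
gripper_width: 0.29
finger_force: 12.0
```

Touched down. I'll release, rise, and head to green at (657,65), which is Δx +181.5, Δy +216.

```bash
python3 -m inch '[[[0,0,0],[0,0,0],0.35],[[0,0,0],[0,0,0],0.6],[[0,0,0],[0,0,0],0.6],[[0,0,0],[0,0,0],0.6],[[0,0,-0.01],[0,0,0],0.6],[[0,0,-0.04],[0,0,0],0.6],[[0,0,-0.08],[0,0,0],0.6],[[0,0,-0.1],[0,0,0],0.6]]'; python3 -m inch '[[[0.02,0.017,0],[0,0,0],0.6],[[0.05,0.042,0],[0,0,0],0.6],[[0.08,0.067,0],[0,0,0],0.6],[[0.11,0.092,0],[0,0,0],0.6],[[0.14,0.117,0],[0,0,0],0.6],[[0.17,0.142,0],[0,0,0],0.6],[[0.2,0.167,0],[0,0,0],0.6],[[0.216,0.1815,0],[0,0,0],0.6]]'; python3 -m inch '[[[0,0,0.02],[0,0,0],0.6],[[0,0,0.04],[0,0,0],0.6],[[0,0,0.04],[0,0,0],0.6],[[0,0,0.04],[0,0,0],0.6]]';  python3 - <<'E'
from fit import *
F=[r.grab_frame("top"),r.grab_frame("scene")]
print([rest([f],'green',[632.7,-82.2]) for f in F],stamp(F,'green',[657,65.]))
E
```

```text
t: 13.2
position: [475.9, -151.2, 186.8]
tcp_rot: [179.8, 0.1, 89.9]
contact_force: [0.5, 0.0, -0.2]
gripper_width: 0.6
finger_force: 0.0
t: 14.0
position: [658.1, 67.3, 183.7]
tcp_rot: [180.0, -0.0, 90.0]
contact_force: [-0.0, -0.9, 0.1]
gripper_width: 0.601
finger_force: 0.0
t: 14.4
position: [657.3, 64.8, 144.2]
tcp_rot: [180.0, -0.0, 89.9]
contact_force: [-0.6, -0.8, -0.7]
gripper_width: 0.599
finger_force: 0.0
[(array([633.1, -81.2]), np.float64(0.086)), (array([633.3, -81.8]), np.float64(0.136))] (array([660.5,  67.5]), np.float64(0.695))
```

```bash
python3 -m inch '[[[0,0,0.03],[0,0,0],0.6],[[0,0,0.061],[0,0,0],0.6],[[0,0,0.061],[0,0,0],0.6],[[0,0,0.061],[0,0,0],0.2],[[0,0,0.061],[0,0,0],0.2],[[0,0,0.061],[0,0,0],0.2],[[0,0,0.061],[0,0,0],0.2],[[0,0,0.061],[0,0,0],0.2]]' 12;  python3 -m inch '[[[0,0,0],[0,0,0],0.2],[[0,0,0],[0,0,0],0.2],[[0,0,0],[0,0,0],0.2],[[0,0,-0.03],[0,0,0],0.2],[[0,0,-0.07],[0,0,0],0.2],[[0,0,-0.11],[0,0,0],0.2],[[0,0,-0.13],[0,0,0],0.2],[[0,0,-0.13],[0,0,0],0.2]]'; python3 -m inch '[[[0,0,0],[0,0,0],0.2]]'
```

```text
t: 15.3
position: [657.8, 64.8, 83.6]
tcp_rot: [179.9, 0.0, 89.9]
contact_force: [0.5, -1.0, 6.3]
gripper_width: 0.289
finger_force: 12.0
t: 16.1
position: [658.0, 64.8, 215.4]
tcp_rot: [179.7, 0.0, 89.9]
contact_force: [0.0, -0.2, -1.9]
gripper_width: 0.293
finger_force: 12.0
t: 16.2
position: [656.7, 64.8, 211.0]
tcp_rot: [-179.9, -0.0, 89.9]
contact_force: [0.9, 0.7, -1.3]
gripper_width: 0.288
finger_force: 12.0
```

Green held; to the green rest, Δx −24, Δy −147.

```bash
python3 -m inch '[[[-0.02,-0.003,0],[0,0,0],0.2],[[-0.05,-0.008,0],[0,0,0],0.2],[[-0.085,-0.014,0],[0,0,0],0.2],[[-0.115,-0.019,0],[0,0,0],0.2],[[-0.138,-0.023,0],[0,0,0],0.2],[[-0.147,-0.024,0],[0,0,0],0.2],[[-0.147,-0.024,0],[0,0,0],0.2],[[-0.147,-0.024,0],[0,0,0],0.2]]'; python3 -m inch '[[[0,0,0.04],[0,0,0],0.2],[[0,0,0.08],[0,0,0],0.2],[[0,0,0.11],[0,0,0],0.2],[[0,0,0.12],[0,0,0],0.2],[[0,0,0.123],[0,0,0],0.2],[[0,0,0.126],[0,0,0],0.2],[[0,0,0.128],[0,0,0],0.2],[[0,0,0.128],[0,0,0],0.2]]'; python3 - <<'E'
from fit import *
F=[r.grab_frame("top"),r.grab_frame("scene")]
o=r.get_obs();print(o['position'],o['contact_force'])
cv2.imwrite("pics/s3.png",cv2.resize(F[1]['image'][100:250,150:350,::-1],(800,600)))
E
```

```text
t: 17.0
position: [632.8, -81.1, 211.4]
tcp_rot: [-179.9, -0.0, 89.9]
contact_force: [-0.5, 0.1, -0.5]
gripper_width: 0.291
finger_force: 12.0
t: 17.8
position: [633.2, -82.1, 85.1]
tcp_rot: [179.9, 0.0, 89.9]
contact_force: [0.4, -0.1, -0.6]
gripper_width: 0.291
finger_force: 12.0
[633.14792184 -82.23364711  85.00327031] [-0.82460471  0.12946115 -0.23363644]
```

View pics/s3.png

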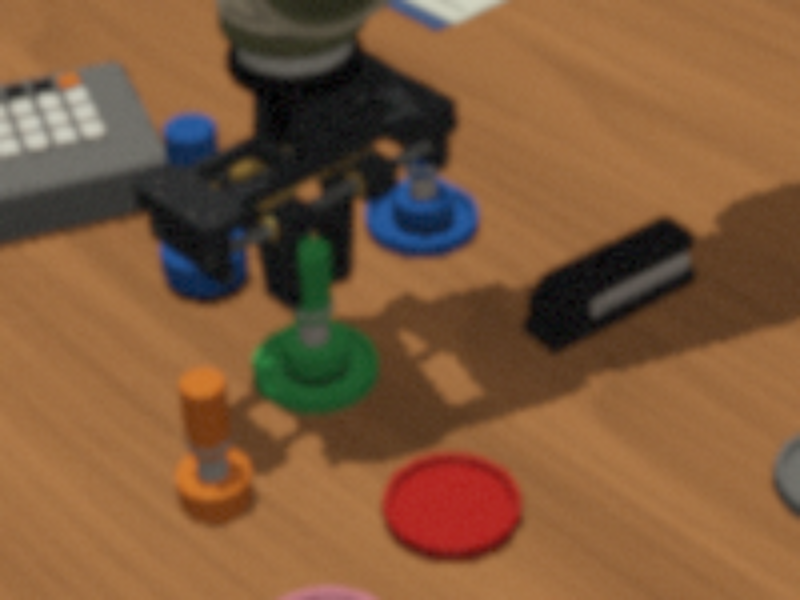

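The green stamp is centred over the green rest (315,360), blue stands in blue (422,208), and the red rest is empty (452,505). Next: touch down, release, then to red at (481.4,207.6), Δx −151.7, Δy +289.7.

```bash
python3 -m inch '[[[0,0,0.001],[0,0,0],0.2],[[0,0,0.0015],[0,0,0],0.2],[[0,0,0.0015],[0,0,0],0.2],[[0,0,0.0015],[0,0,0],0.2]]'; python3 -m inch '[[[0,0,0],[0,0,0],0.35],[[0,0,0],[0,0,0],0.6],[[0,0,0],[0,0,0],0.6],[[0,0,0],[0,0,0],0.6],[[0,0,-0.01],[0,0,0],0.6],[[0,0,-0.04],[0,0,0],0.6],[[0,0,-0.08],[0,0,0],0.6],[[0,0,-0.1],[0,0,0],0.6]]'; python3 -m inch '[[[0.03,-0.016,0],[0,0,0],0.6],[[0.07,-0.037,0],[0,0,0],0.6],[[0.11,-0.058,0],[0,0,0],0.6],[[0.15,-0.079,0],[0,0,0],0.6],[[0.19,-0.1,0],[0,0,0],0.6],[[0.23,-0.121,0],[0,0,0],0.6],[[0.265,-0.14,0],[0,0,0],0.6],[[0.29,-0.1515,0],[0,0,0],0.6]]'; python3 -m inch '[[[0,0,0.02],[0,0,0],0.6],[[0,0,0.04],[0,0,0],0.6],[[0,0,0.04],[0,0,0],0.6],[[0,0,0.04],[0,0,0],0.6]]';  python3 - <<'E'
from fit import *
F=[r.grab_frame("top"),r.grab_frame("scene")]
print([rest([f],'red',[658,66.5]) for f in F])
E
```

```text
t: 18.3
position: [633.2, -82.3, 83.6]
tcp_rot: [179.9, 0.0, 89.9]
contact_force: [-1.0, 0.6, 6.4]
gripper_width: 0.293
finger_force: 12.0
t: 19.1
position: [633.6, -82.3, 187.0]
tcp_rot: [179.7, 0.1, 89.9]
contact_force: [-0.1, 1.0, -0.1]
gripper_width: 0.602
finger_force: 0.0
t: 19.9
position: [480.5, 210.2, 183.7]
tcp_rot: [180.0, -0.0, 90.0]
contact_force: [0.1, -0.5, -1.2]
gripper_width: 0.602
finger_force: 0.0
t: 20.3
position: [482.2, 208.1, 143.6]
tcp_rot: [180.0, -0.0, 89.9]
contact_force: [0.6, 0.3, -0.0]
gripper_width: 0.602
finger_force: 0.0
[(array([658.2,  66.7]), np.float64(0.064)), (array([658. ,  66.5]), np.float64(0.12))]
```

```bash
python3 -m inch '[[[0,0,0.03],[0,0,0],0.6],[[0,0,0.061],[0,0,0],0.6],[[0,0,0.061],[0,0,0],0.6],[[0,0,0.061],[0,0,0],0.2],[[0,0,0.061],[0,0,0],0.2],[[0,0,0.061],[0,0,0],0.2],[[0,0,0.061],[0,0,0],0.2],[[0,0,0.061],[0,0,0],0.2]]' 12;  python3 -m inch '[[[0,0,0],[0,0,0],0.2],[[0,0,0],[0,0,0],0.2],[[0,0,0],[0,0,0],0.2],[[0,0,-0.03],[0,0,0],0.2],[[0,0,-0.07],[0,0,0],0.2],[[0,0,-0.11],[0,0,0],0.2],[[0,0,-0.13],[0,0,0],0.2],[[0,0,-0.13],[0,0,0],0.2]]'; python3 -m inch '[[[0,0,0],[0,0,0],0.2]]'
```

```text
t: 21.2
position: [482.4, 208.3, 82.8]
tcp_rot: [179.9, -0.0, 89.9]
contact_force: [-2.4, 0.1, 7.5]
gripper_width: 0.288
finger_force: 12.0
t: 22.0
position: [482.9, 208.4, 214.5]
tcp_rot: [179.7, -0.1, 89.9]
contact_force: [0.4, -0.9, -0.6]
gripper_width: 0.292
finger_force: 12.0
t: 22.1
position: [481.5, 208.1, 210.8]
tcp_rot: [-179.9, 0.0, 89.9]
contact_force: [-0.8, 0.0, -0.9]
gripper_width: 0.289
finger_force: 12.0
```

To the red rest (658,66.6): Δx +176, Δy −141.5.

```bash
python3 -m inch '[[[-0.016,0.02,0],[0,0,0],0.2],[[-0.045,0.056,0],[0,0,0],0.2],[[-0.074,0.092,0],[0,0,0],0.2],[[-0.1,0.125,0],[0,0,0],0.2],[[-0.125,0.155,0],[0,0,0],0.2],[[-0.1415,0.176,0],[0,0,0],0.2],[[-0.1415,0.176,0],[0,0,0],0.2],[[-0.1415,0.176,0],[0,0,0],0.2]]'; python3 -m inch '[[[0,0,0.04],[0,0,0],0.2],[[0,0,0.08],[0,0,0],0.2],[[0,0,0.11],[0,0,0],0.2],[[0,0,0.12],[0,0,0],0.2],[[0,0,0.123],[0,0,0],0.2],[[0,0,0.126],[0,0,0],0.2],[[0,0,0.128],[0,0,0],0.2],[[0,0,0.128],[0,0,0],0.2]]'; python3 - <<'E'
from fit import *
F=[r.grab_frame("top"),r.grab_frame("scene")]
o=r.get_obs();print(o['position'],o['contact_force'])
cv2.imwrite("pics/s4.png",cv2.resize(F[1]['image'][120:270,180:380,::-1],(800,600)))
E
```

```text
t: 22.9
position: [657.0, 66.3, 209.4]
tcp_rot: [-179.8, -0.0, 89.9]
contact_force: [-0.3, 0.5, -0.6]
gripper_width: 0.291
finger_force: 12.0
t: 23.7
position: [657.9, 66.4, 84.6]
tcp_rot: [179.9, 0.0, 89.9]
contact_force: [-0.3, -0.3, -0.8]
gripper_width: 0.289
finger_force: 12.0
[657.90705239  66.27905096  84.4861836 ] [ 0.34519832  0.11450181 -0.36107761]
```

View pics/s4.png

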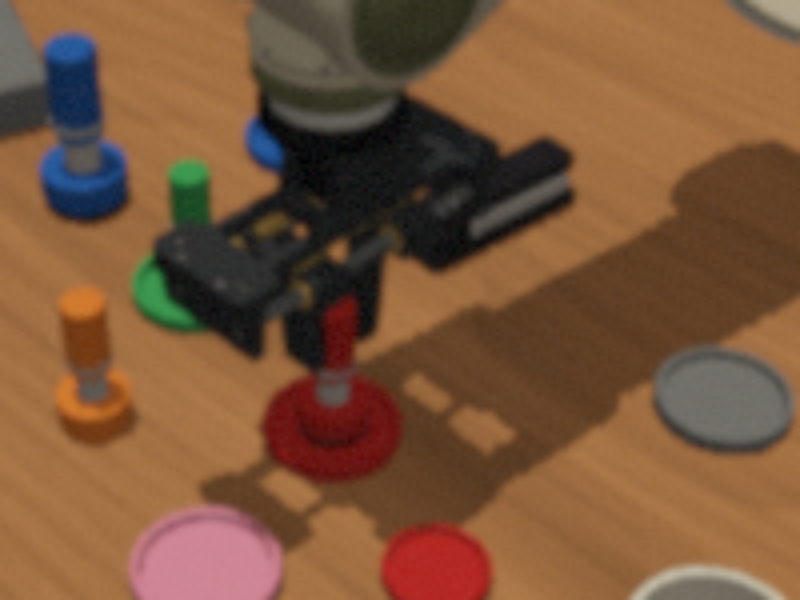

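The red stamp is centred over the red rest (333,420) and the grey rest is empty (722,397). I'll touch down, release, retreat and check.

```bash
python3 -m inch '[[[0,0,0.001],[0,0,0],0.2],[[0,0,0.0017],[0,0,0],0.2],[[0,0,0.0017],[0,0,0],0.2],[[0,0,0.0017],[0,0,0],0.2]]'; python3 -m inch '[[[0,0,0],[0,0,0],0.35],[[0,0,0],[0,0,0],0.6],[[0,0,0],[0,0,0],0.6],[[0,0,0],[0,0,0],0.6],[[0,0,-0.01],[0,0,0],0.6],[[0,0,-0.04],[0,0,0],0.6],[[0,0,-0.08],[0,0,0],0.6],[[0,0,-0.12],[0,0,0],0.6]]'; python3 -m inch '[[[0,-0.03,0],[0,0,0],0.6],[[0,-0.07,0],[0,0,0],0.6],[[0,-0.11,0],[0,0,0],0.6],[[0,-0.15,0],[0,0,0],0.6],[[0,-0.19,0],[0,0,0],0.6],[[0,-0.22,0],[0,0,0],0.6],[[0,-0.24,0],[0,0,0],0.6],[[0,-0.24,0],[0,0,0],0.6]]';  python3 - <<'E'
from fit import *
F=[r.grab_frame("top"),r.grab_frame("scene")]
for c,g in (('red',[658,66.5]),('green',[633,-81.5]),('blue',[475.5,-151])): print(c,stamp(F[:1],c,g),rest(F[:1],c,g))
for f,n in zip(F,('top','scene')):cv2.imwrite(f"pics/end_{n}.png",cv2.resize(f['image'][90:290,120:386,::-1],(800,600)))
E
```

```text
t: 24.2
position: [657.9, 66.3, 82.9]
tcp_rot: [179.9, 0.0, 89.9]
contact_force: [-1.7, 0.4, 5.0]
gripper_width: 0.29
finger_force: 12.0
t: 25.0
position: [657.4, 66.3, 204.1]
tcp_rot: [180.0, 0.0, 89.9]
contact_force: [0.3, 0.0, 0.7]
gripper_width: 0.597
finger_force: 0.0
t: 25.8
position: [416.3, 67.0, 202.9]
tcp_rot: [179.9, 0.0, 89.9]
contact_force: [1.4, 0.4, -0.3]
gripper_width: 0.597
finger_force: 0.0
red (array([658.6,  65. ]), np.float64(1.211)) (array([657.8,  67. ]), np.float64(0.07))
green (array([636.3, -81.8]), np.float64(1.322)) (array([633.7, -81.2]), np.float64(0.085))
blue (array([ 467.5, -158.7]), np.float64(1.474)) (array([ 475.6, -150.9]), np.float64(0.102))
```

View pics/end_top.png

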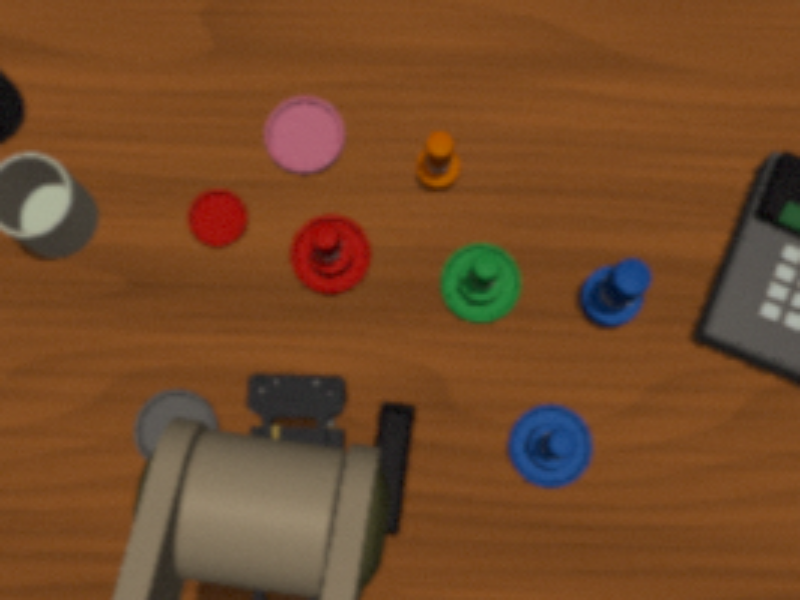

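View pics/end_scene.png

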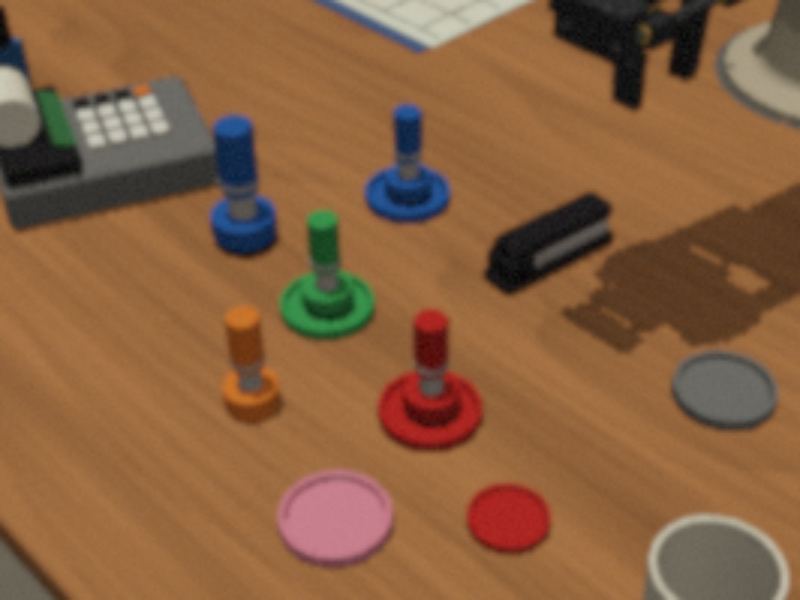

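Both views show each stamp upright and centred in the rest of its own colour: red (430,405), green (327,300) and blue (407,190) in the scene crop. The grey rest is empty at (724,388), the bystanders are in place and the gripper is clear. Handing in.

```bash
python3 -c "
from rig import r;print(r.sign_off())"
```

```text
the job is handed in; nothing more can be done
None
```

The red, blue and green stamps each stand upright in the rest of their own colour, the grey rest is empty again, and I handed the job in at about 26 s of the 104 s allowed; the hand-in call returned no verdict.

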